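Clear the sanding jig and load the next block

ROBOT

A 6-joint arm with a two-finger parallel gripper is mounted at the origin on the work surface. World frame = base frame: x ahead of the robot, y to its left, z up, the work surface at z = 0. Lengths are in m, angles in rad, forces in N, time in s.
With the tool pointing down it reaches from about 0.35 to 0.775 m from the base axis. Payload 5.5 kg.
Tool frame: the origin (TCP) lies midway between the tips of the shut fingers; the grasp point (between the pads) lies grip_point_offset behind it (grip_point_offset is the distance from the TCP to the grasp point, in m); z points along the fingers, y is the direction in which the jaws open and shut (so a half turn about z gives the same grasp; the last joint's range is limited). The gripper opens to 85 mm and grips with 20 to 120 N. Pads are 22 mm wide; open, the fingers measure 114 mm over their backs; the gripper's body (76 mm by 85 mm) begins 54 mm behind the grasp point. The pads swing forward as they close: fully open they stand 13 mm farther back than shut.
Start: joints at [1.149, 0.313, 0.046, 1.304, 0, 1.431], TCP at [0.16, 0.552, 0.231] pointing down, gripper open.
Joint ranges: [-2.76, 2.76], [-0.86, 1.69], [-1.03, 1.26], [-2.2, 2.34], [-1.47, 1.5], [-3.14, 3.14]. Speed limits (rad/s): [2.57, 2.57, 3.14, 3.14, 3.14, 3.14].

INTERFACE

Orientations are given as a unit quaternion [w, x, y, z].
In Python, from workcell import * gives the robot as it stands.
- The arm moves only by the tool send_rows, never from a script. Its argument "series" is one flat list of numbers, 7 for each row, row after row: the shift along the tool's x, y, z in cm, then the turn, a rotation vector about the tool's x, y, z in degrees, then the opening, from 0 (shut) to 1 (fully open). A call has 1 to 10 rows; each row is the pose to reach, as a shift and turn from the pose commanded when the call began, along the tool's axes at that moment; what a row does not reach only later rows make up. A row lasts 1/12 s, in which the tool goes at most 41.7 mm and 7.16 degrees, less where a joint would pass 70% of its speed; a pose out of reach is approached as far as the arm can. A call with a gripper value outside its range is refused whole. The fingers move at their own pace and stop on an object; "newtons" is the grip in N (left out, the last holds). Time passes only in rows, so rows that repeat a pose let the fingers close. It gives the time, the measured TCP pose, the force and the opening at its end, in the units of the state.
- get_state(): the state, without advancing time (a new reading comes with each control period).
- read_camera(name): name is "side" or "top" or "wrist"; returns the picture (400x640x3 uint8, blue, green, red); there is no depth.
- camera_info(name): a dict with "K" (3x3 intrinsics, pixels), "xyz" and "attitude" of the camera in the world. Camera axes: x right, y down, z forward; pixel columns grow to the right and rows downward; lengths in m; the calibration is good to about 2 mm. A picture is of the moment at which its call begins: read the wrist's pose just before it. camera_info takes no time and is no camera call; for the wrist camera it gives the pose at the moment of the call.
- hand_in(): hands the job in, once; it reports no verdict.
Trained networks look in the newest picture that a camera, given by its name, has taken for a name from the list of things; names that differ only in an ending like _2 or _b are one class to them, and where a whole thing is asked for, a point or a joint stands for the part that bears it (a point fixed in the world has none). Each returns a list of dicts, best first, with "p" (0 to 1); they miss things now and then, are a little off and sometimes report something else, mostly with a low value. They report only what shows in the picture. A call takes as long as a camera call. They do not tell look-alikes from the thing itself.
- silhouettes(camera, label): "pixels" (400x640 bool, what is visible of it) and "box" ([left, top, width, height] in pixels, round what is visible of it).
The state is a dict: "clock": time; "joint_pos": joint angles; "qvel": joint speeds; "tau": joint torques, N m; "tcp_pos": TCP position; "orientation": TCP orientation; "wrist_force": force on the tool from outside, world axes, zero at the start; "ft_torque": the same for the moment, N m; "finger_gap": finger opening in m.
Only numpy, scipy, OpenCV 4.12 (cv2) and the standard library are available. Lean on these libraries where they do the work, as an engineer would, in place of code of your own. Each camera call takes 0.05 s, during which the arm holds its last target. There are 200 camera calls.

TASK

Someone left a pointed pine offcut lying across the wooden sanding jig: put it in the plywood scrap box. Then take the pine block with two dark dowel holes in its top from the timber on the bench and lay it flat in the jig, between all its stops, holes still upward, setting it down gently rather than dropping it.

Things in the scene. Friction and masses are not known exactly. Their poses are not given: they have to be found in the camera images.
- block: The workpiece: pine block, 140 long (its x) x 44 wide (y) x 36 mm high, 0.11 kg, two dark 14 mm dowel holes in its top, 45 mm either side of the middle. It lies flat on the bench among pine pieces without holes (80 mm stub, 12 mm thin slat, 300 mm length). Origin: centre of its underside; z up. Either end may point either way in the jig.
- offcut: The obstacle: pine offcut, 125 long (its x) x 30 wide (y) x 26 mm high, 0.05 kg, one end square, the other (+x) cut to a point over the last 15 mm. It lies flat on the jig's floor, roughly crosswise, sticking out through the gaps in both long sides. Origin: on its underside, midway between the ends, on its centre line; z up.
- jig: Sanding jig, fixed: plywood plate 200 (its x) x 100 (y) x 12 mm with dark wood stops 15 mm high on it, framing a central pocket 164 (x) x 66 mm (y): a stop across each end, and on each long side a 35 mm stop at each corner, leaving a 94 mm gap for fingers between. The block goes in with its length along x. Origin: centre of the plate's underside, on the bench; pocket floor 12 mm above it.
- crate: The scrap box, fixed: an open-topped plywood tray, 240 (its x) x 180 (y) x 60 mm high outside, walls and floor 8 mm thick, with one small chip of wood (55 x 35 x 10 mm) lying in a corner. Origin: centre of its underside, on the bench; z up.
Things that resemble listed ones, but are neither listed nor needed, are in the scene too. What is shaped like the jig but yellow is not meant.

How it is judged:
On the way, in this order (a step that is already met when the one before it is completed fails the run):
1. the offcut lies in the scrap box, let go (x of offcut in the frame of crate between -0.112 and 0.112 m and y of offcut in the frame of crate between -0.082 and 0.082 m and z of offcut in the frame of crate between 0 and 0.055 m and contact force between the fingers and offcut below 0.1 N), for 0.2 s.
2. the block lies flat in the jig's pocket (x of block in the frame of jig between -0.016 and 0.016 m and y of block in the frame of jig between -0.016 and 0.016 m and z of block in the frame of jig between 0.007 and 0.018 m and angle between block's own z axis and vertical below 0.1 rad and angle between the x axis of block and the x axis of jig, either way round below 0.22 rad), for 0.2 s.
At the end, for the whole second after the job is handed in: The offcut is inside the scrap box, its origin below 55 mm; the block lies on the jig's floor (underside at 7 to 18 mm), centred within 16 mm along both jig axes, length within 0.22 rad of the jig's, holes up, tilted under 0.1 rad; both released and at rest (all of step 1 and all of step 2 and contact force between the fingers and block below 0.1 N and linear speed of each of block, offcut below 0.02 m/s); the robot touches nothing.
It fails at once if the block is dropped: it moves faster than 0.7 m/s without the fingers touching it (contact force between the fingers and block below 0.1 N and linear speed of block above 0.7 m/s).
It also fails if it takes over 64 s, if anything falls off the work surface, if the arm or the gripper's body presses on something with over 40 N, if the wrist force passes 120 N, or if a joint passes its speed limit or range.

## Working session

There is one attempt and no reset: what is moved stays moved. The work goes in short steps, Python scripts to look and compute and a tool call to move; the robot and the scene stay as the last step left them, time stands still between calls to the robot, and variables do not carry over. Pictures are saved under pics/ and viewed, about 8 in all and at most 12, crops included, and the job is handed in when it is done.

Besides the shell and the picture viewer there is one more tool, called after "Call:" as a command line: name --argument value ..., lists and objects as JSON in quotes. send_rows: Moves the arm, as the interface text tells. Its arguments: {"type":"object","properties":{"series":{"type":"array"},"newtons":{"type":"number"}},"required":["series"]}

```bash
ls; mkdir -p pics; python3 - <<'E'
from workcell import *
import cv2
print(get_state())
for n in("top","side","wrist"):
    print(n,camera_info(n))
    cv2.imwrite(f"pics/{n}0.png",read_camera(n))
try:
    print(grip_point_offset)
except Exception as e: print(e)
E
```

```text
pics
{'clock': 0.0, 'joint_pos': array([1.14937964e+00, 3.14009357e-01, 4.49823402e-02, 1.30358547e+00,
       1.04208450e-05, 1.43119035e+00]), 'qvel': array([ 6.11365310e-04,  3.25051732e-03, -3.03292346e-04,  1.21008087e-04,
       -8.37965656e-05,  1.32430945e-04]), 'tau': array([-5.16644400e-05, -4.80631149e+01,  2.98533261e+01,  1.96705054e-02,
        2.94745988e-06,  5.69160633e-06]), 'tcp_pos': array([0.15970674, 0.55185233, 0.23040514]), 'orientation': array([-2.56406102e-04,  1.40439503e-01,  9.90088845e-01, -8.71144593e-04]), 'wrist_force': array([ 0.73395872, -0.30745022,  0.12468027]), 'ft_torque': array([-0.02573349, -0.04597132, -0.02301166]), 'finger_gap': 0.0854426228250772}
top {'K': array([[494.09817705,   0.        , 326.66040321],
       [  0.        , 494.09817705, 207.66693524],
       [  0.        ,   0.        ,   1.        ]]), 'xyz': array([ 0.34548539, -0.00295381,  1.30411449]), 'attitude': array([-0.02615291,  0.71701633, -0.69631737,  0.01859384])}
side {'K': array([[448.20583976,   0.        , 322.29231255],
       [  0.        , 448.20583976, 198.51682886],
       [  0.        ,   0.        ,   1.        ]]), 'xyz': array([-0.09039883, -0.68824774,  0.64068528]), 'attitude': array([-0.44163849,  0.83508485, -0.29177961,  0.14984456])}
wrist {'K': array([[336.74361801,   0.        , 321.29714474],
       [  0.        , 336.74361801, 197.47759782],
       [  0.        ,   0.        ,   1.        ]]), 'xyz': array([0.08675019, 0.57359071, 0.37339549]), 'attitude': array([0.12226778, 0.79034365, 0.59343733, 0.09077245])}
0.0187
```

View pics/top0.png

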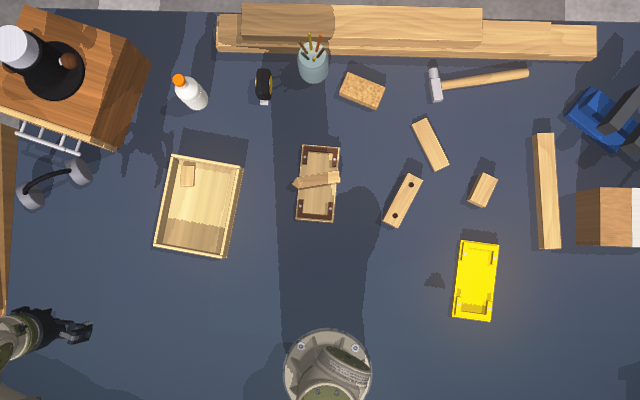

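View pics/side0.png

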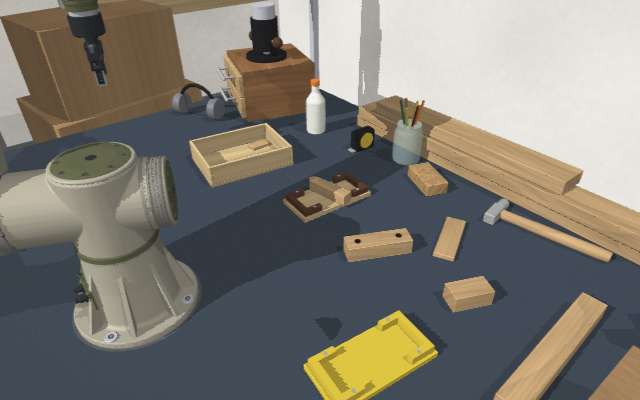

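Top view: the holed pine block is at about (403,200). Candidates for it are the slat (430,144), the stub (482,189), the long piece (547,190), and the cork or wood pad (362,90). Only (403,200) has two dark holes. The wooden jig is at (318,183) with the offcut across it at (317,181), point to one side. The yellow look-alike (476,280) is not meant. The crate is at (198,206) and its chip at (187,175).

```bash
cat > h.py <<'E'
from workcell import *
import numpy as np, cv2
from scipy.optimize import minimize
from scipy.spatial.transform import Rotation as R
def rot(q): return R.from_quat(np.r_[q[1:],q[0]]).as_matrix()
def project(ci,P):
    c=(np.atleast_2d(P)-ci["xyz"])@rot(ci["attitude"]); u=c@ci["K"].T
    return u[:,:2]/u[:,2:]
def ray(ci,px,z):
    d=rot(ci["attitude"])@np.linalg.solve(ci["K"],[px[0],px[1],1.])
    return ci["xyz"]+d*(z-ci["xyz"][2])/d[2]
def box(l,w,h): return np.array([[x,y,z] for x in(-l/2,l/2) for y in(-w/2,w/2) for z in(0,h)])
OFF=np.array([[x,y,z] for x,y in((-.0625,-.015),(-.0625,.015),(.0475,.015),(.0475,-.015),(.0625,0)) for z in(0,.026)])
MOD={"block":box(.14,.044,.036),"offcut":OFF,"jig":box(.2,.1,.027),"crate":box(.24,.18,.06)}
def place(V,p,z): return V@R.from_euler("z",p[2]).as_matrix().T+[p[0],p[1],z]
def hullmask(pts):
    m=np.zeros((400,640),np.uint8); cv2.fillConvexPoly(m,cv2.convexHull(np.round(pts*16).astype(np.int32)),1,cv2.LINE_8,4); return m
def fit(obs,V,z,starts):
    """obs: list of (camera info, mask); convex hull IoU fit of x,y,yaw"""
    hs=[]
    for ci,m in obs:
        ys,xs=np.nonzero(m); hs.append((ci,hullmask(np.c_[xs,ys].astype(float))))
    def cost(p):
        c=0
        for ci,h in hs:
            q=hullmask(project(ci,place(V,p,z))); c+=1-(q&h).sum()/(q|h).sum()
        return c/len(hs)
    best=min((minimize(cost,s,method="Nelder-Mead",options=dict(initial_simplex=np.array(s)+np.vstack([np.zeros(3),np.diag([.02,.02,.2])]),maxiter=300)) for s in starts),key=lambda r:r.fun)
    return best.x,best.fun
E
python3 - <<'E'
from h import *
top=camera_info("top"); im=read_camera("top"); read_camera("side"); side=camera_info("side")
seed={"block":(403,200),"offcut":(317,181),"jig":(318,183),"crate":(198,206)}
np.set_printoptions(precision=4,suppress=True)
for n,px in seed.items():
    z={"offcut":.012}.get(n,0); s=ray(top,px,z+.02)
    obs=[]
    for cn,ci in(("top",top),("side",side)):
        pc=project(ci,s)[0]
        for d in silhouettes(cn,n):
            l,t,w,h=d["box"]; ok=l-3<=pc[0]<=l+w+3 and t-3<=pc[1]<=t+h+3
            print(n,cn,d["p"],d["box"],ok)
            if ok: obs.append((ci,d["pixels"])); break
    st=[[s[0],s[1],a] for a in np.arange(0,2*np.pi if n=="offcut" else np.pi,.5)]
    print("FIT",n,fit(obs,MOD[n],z,st),[fit([o],MOD[n],z,st) for o in obs])
crop=cv2.resize(im[130:240,270:440],None,fx=4,fy=4,interpolation=cv2.INTER_CUBIC); cv2.imwrite("pics/crop1.png",crop)
E
```

```text
block top 0.78 [382.4, 177.1, 40.1, 50.9] True
block side 0.81 [343.1, 227.0, 68.1, 32.8] True
FIT block (array([ 0.4536, -0.1831,  2.7016]), np.float64(0.04074982336331151)) [(array([ 0.4521, -0.1836,  2.6987]), np.float64(0.025423728813559365)), (array([ 0.4543, -0.1821,  2.6819]), np.float64(0.03338718362950999))]
offcut top 0.91 [296.4, 171.3, 44.2, 16.8] True
offcut side 0.55 [305.9, 179.2, 44.5, 25.8] True
FIT offcut (array([0.498 , 0.0439, 1.7173]), np.float64(0.11164183580759834)) [(array([0.4976, 0.0448, 1.7764]), np.float64(0.0928)), (array([0.501 , 0.0439, 1.7346]), np.float64(0.08034433285509324))]
jig top 0.78 [293.9, 145.6, 44.2, 77.4] True
jig side 0.72 [281.8, 171.8, 91.0, 49.5] True
FIT jig (array([ 0.4923,  0.0386, -0.0547]), np.float64(0.05663461043567791)) [(array([ 0.4895,  0.0389, -0.0598]), np.float64(0.04634464751958223)), (array([ 0.4936,  0.0382, -0.0499]), np.float64(0.06179351921627729))]
crate top 0.62 [150.3, 152.6, 92.5, 104.2] True
crate side 0.82 [192.1, 122.6, 99.1, 64.5] True
FIT crate (array([0.4207, 0.3423, 2.992 ]), np.float64(0.026813832509053837)) [(array([0.4204, 0.3422, 2.9928]), np.float64(0.018535930154466085)), (array([ 0.4228,  0.3434, -0.1547]), np.float64(0.0243741765480896))]
```

View pics/crop1.png

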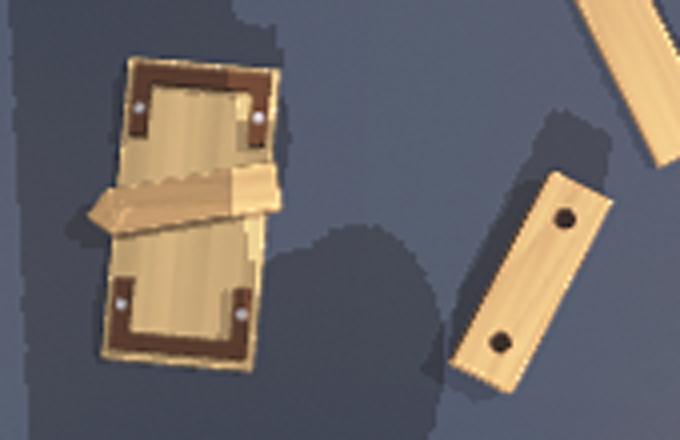

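The crop confirms the picks. The offcut lies crosswise with its point to the left (crop 95,215), and the block has both holes (crop 565,218 and 501,342). Next I go above the offcut.

```bash
cat >> h.py <<'E'
def go(xyz,jaw):
    """shift cm, rotvec deg in tool axes from the measured pose to tool-down at xyz with jaw direction yaw (mod pi)"""
    s=get_state(); M=rot(s["orientation"]); best=None
    for a in(jaw,jaw+np.pi):
        y=np.array([np.cos(a),np.sin(a),0]); z=np.array([0,0,-1.]); T=np.c_[np.cross(y,z),y,z]
        rv=np.degrees(R.from_matrix(M.T@T).as_rotvec())
        if best is None or np.linalg.norm(rv)<np.linalg.norm(best): best=rv
    sh=M.T@(np.array(xyz)-s["tcp_pos"])*100
    print("shift",sh.round(2),"turn",best.round(2),"tcp",s["tcp_pos"].round(4),"F",s["wrist_force"].round(1),"gap",round(s["finger_gap"],4),"t",s["clock"])
E
python3 -c "
from h import *
go([.498,.044,.18],1.73-np.pi/2)"
```

```text
shift [-46.61 -39.43   5.13] turn [ 1.000e-02 -0.000e+00  6.473e+01] tcp [0.1599 0.5523 0.2313] F [-0.7  0.8 -0.1] gap 0.0853 t 0.65
```

Call:
send_rows --series '[-46.6, -39.4, 3, 0, 0, 64.7, 1, -46.6, -39.4, 3, 0, 0, 64.7, 1, -46.6, -39.4, 3, 0, 0, 64.7, 1, -46.6, -39.4, 3, 0, 0, 64.7, 1, -46.6, -39.4, 3, 0, 0, 64.7, 1, -46.6, -39.4, 3, 0, 0, 64.7, 1, -46.6, -39.4, 3, 0, 0, 64.7, 1, -46.6, -39.4, 3, 0, 0, 64.7, 1, -46.6, -39.4, 3, 0, 0, 64.7, 1, -46.6, -39.4, 3, 0, 0, 64.7, 1]'

```text
clock: 1.48
tcp_pos: [0.3912, 0.2041, 0.2111]
orientation: [0.0, 0.65, 0.76, 0.001]
wrist_force: [-0.0, 1.2, 0.8]
finger_gap: 0.0853
```

```bash
python3 -c "
from h import *
go([.498,.044,.20],1.73-np.pi/2)"
```

```text
shift [-17.46   8.08   1.12] turn [ 0.06 -0.02 -0.27] tcp [0.3912 0.2041 0.2111] F [-0.   1.2  0.8] gap 0.0853 t 1.4833
```

Call:
send_rows --series '[-17.5, 8.1, 1.1, 0, 0, -0.3, 1, -17.5, 8.1, 1.1, 0, 0, -0.3, 1, -17.5, 8.1, 1.1, 0, 0, -0.3, 1, -17.5, 8.1, 1.1, 0, 0, -0.3, 1, -17.5, 8.1, 1.1, 0, 0, -0.3, 1, -17.5, 8.1, 1.1, 0, 0, -0.3, 1, -17.5, 8.1, 1.1, 0, 0, -0.3, 1]'

```text
clock: 2.07
tcp_pos: [0.4987, 0.0447, 0.1995]
orientation: [-0.0, 0.648, 0.762, -0.0]
wrist_force: [0.0, 0.5, -0.3]
finger_gap: 0.0854
```

```bash
python3 - <<'E'
from h import *
np.set_printoptions(precision=4,suppress=True)
im=read_camera("wrist"); ci=camera_info("wrist")
for n,s,z in(("offcut",[.498,.044,1.73],.012),("jig",[.4923,.0386,-.055],0)):
    for d in silhouettes("wrist",n): 
        print(n,d["p"],d["box"])
        if d["p"]>.4: print(fit([(ci,d["pixels"])],MOD[n],z,[s,[s[0],s[1],s[2]-.1]]))
for n,s,z,c in(("offcut",[.498,.044,1.73],.012,(0,0,255)),("jig",[.4923,.0386,-.055],0,(0,255,0))):
    cv2.polylines(im,[cv2.convexHull(np.round(project(ci,place(MOD[n],s,z))).astype(np.int32))],True,c)
cv2.imwrite("pics/w1.png",im)
go([.498,.044,.018],1.73-np.pi/2)
E
```

```text
offcut 0.83 [302.8, 111.8, 33.5, 128.8]
(array([0.4982, 0.0458, 1.7703]), np.float64(0.02240963855421685))
jig 0.86 [210.5, 103.5, 216.1, 137.9]
(array([ 0.4945,  0.0418, -0.0627]), np.float64(0.07554635380722341))
shift [-0.29  0.   18.19] turn [-0.02 -0.03  0.39] tcp [0.4976 0.0468 0.1999] F [-0.   0.7  0.8] gap 0.0853 t 2.2167
```

View pics/w1.png

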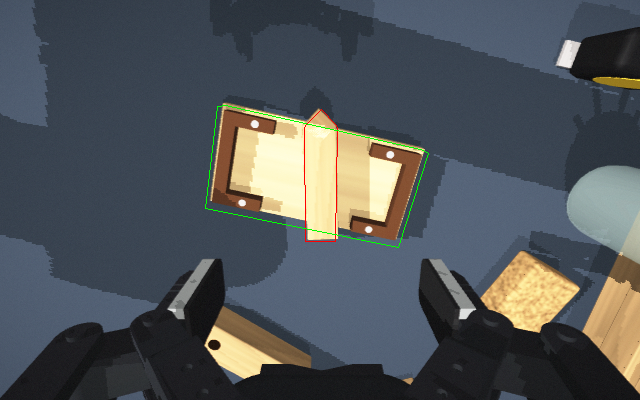

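Call:
send_rows --series '[-0.1, 0, 4, 0, 0, -0.8, 1, -0.1, 0, 8, 0, 0, -0.8, 1, -0.1, 0, 12, 0, 0, -0.8, 1, -0.1, 0, 15, 0, 0, -0.8, 1, -0.1, 0, 16.5, 0, 0, -0.8, 1, -0.1, 0, 17.5, 0, 0, -0.8, 1, -0.1, 0, 18.2, 0, 0, -0.8, 1, -0.1, 0, 18.2, 0, 0, -0.8, 1]' --newtons 30

```text
clock: 2.88
tcp_pos: [0.4979, 0.0458, 0.0174]
orientation: [-0.0, 0.641, 0.768, -0.0]
wrist_force: [-0.5, 0.2, -1.2]
finger_gap: 0.0854
```

Call:
send_rows --series '[0, 0, 0, 0, 0, 0, 0, 0, 0, 0, 0, 0, 0, 0, 0, 0, 0, 0, 0, 0, 0, 0, 0, 0, 0, 0, 0, 0, 0, 0, 0, 0, 0, 0, 0, 0, 0, 0, 0, 0, 0, 0, 0, 0, 0, 0, 0, 0, 0, 0, 0, 0, 0, 0, 0, 0]' --newtons 30

```text
clock: 3.55
tcp_pos: [0.4993, 0.0449, 0.0188]
orientation: [0.001, 0.641, 0.767, 0.001]
wrist_force: [-0.1, 0.2, 5.9]
finger_gap: 0.0293
```

Call:
send_rows --series '[0, 0, -1, 0, 0, 0, 0, 0, 0, -3, 0, 0, 0, 0, 0, 0, -6, 0, 0, 0, 0, 0, 0, -9.5, 0, 0, 0, 0, 0, 0, -13, 0, 0, 0, 0, 0, 0, -15, 0, 0, 0, 0, 0, 0, -15, 0, 0, 0, 0]'

```text
clock: 4.13
tcp_pos: [0.5014, 0.0448, 0.1735]
orientation: [0.004, 0.641, 0.767, 0.003]
wrist_force: [0.2, 0.2, -0.4]
finger_gap: 0.0295
```

```bash
python3 -c "
from h import *
go([.402,.339,.165],-.15)"
```

```text
shift [30.72 -4.55  0.74] turn [ 0.52  0.04 18.85] tcp [0.5014 0.0448 0.1735] F [ 0.2  0.2 -0.4] gap 0.0295 t 4.1333
```

Call:
send_rows --series '[3, -0.4, 0.1, 0.5, 0, 2, 0, 6.8, -1, 0.3, 0.5, 0, 4, 0, 10.8, -1.6, 0.3, 0.5, 0, 7, 0, 14.8, -2.2, 0.5, 0.5, 0, 10, 0, 18.8, -2.8, 0.5, 0.5, 0, 13, 0, 22.8, -3.4, 0.7, 0.5, 0, 16, 0, 26.8, -4, 0.7, 0.5, 0, 18.9, 0, 29.5, -4.4, 0.7, 0.5, 0, 18.9, 0, 30.7, -4.5, 0.7, 0.5, 0, 18.9, 0, 30.7, -4.5, 0.7, 0.5, 0, 18.9, 0]'

```text
clock: 4.97
tcp_pos: [0.3981, 0.341, 0.1602]
orientation: [-0.003, 0.757, 0.653, -0.004]
wrist_force: [0.6, 0.1, -0.8]
finger_gap: 0.0294
```

```bash
python3 - <<'E'
from h import *
im=read_camera("top"); cv2.imwrite("pics/t2.png",cv2.resize(im[130:280,130:360],None,fx=3,fy=3,interpolation=cv2.INTER_CUBIC))
go([.402,.339,.018],-.15)
E
```

```text
shift [ 0.03  0.47 14.21] turn [-0.54  0.15  0.1 ] tcp [0.3987 0.3395 0.1601] F [ 1.  -0.3 -0.8] gap 0.0298 t 5.0167
```

View pics/t2.png

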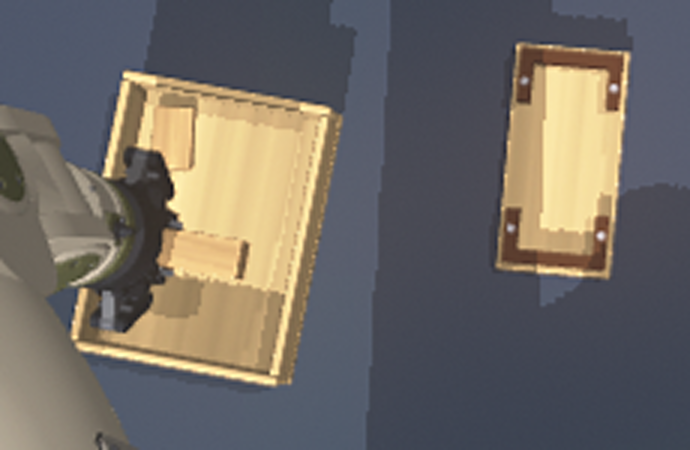

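The offcut is held over the crate (crop 205,252), clear of the chip (crop 172,135), and the jig is empty. I lower and release.

Call:
send_rows --series '[0, 0.4, 3, 0, 0, 0, 0, 0, 0.4, 7, 0, 0, 0, 0, 0, 0.4, 10.5, 0, 0, 0, 0, 0, 0.4, 12.5, 0, 0, 0, 0, 0, 0.4, 13.5, 0, 0, 0, 0, 0, 0.4, 14.2, 0, 0, 0, 0, 0, 0.4, 14.2, 0, 0, 0, 0]'

```text
clock: 5.6
tcp_pos: [0.4023, 0.3373, 0.0181]
orientation: [-0.003, 0.759, 0.651, -0.004]
wrist_force: [0.4, -0.0, -0.1]
finger_gap: 0.0293
```

Call:
send_rows --series '[0, 0, 0, 0, 0, 0, 0.6, 0, 0, 0, 0, 0, 0, 0.6, 0, 0, 0, 0, 0, 0, 0.6, 0, 0, 0, 0, 0, 0, 0.6, 0, 0, -2, 0, 0, 0, 0.7, 0, 0, -5, 0, 0, 0, 0.8, 0, 0, -9, 0, 0, 0, 1, 0, 0, -13, 0, 0, 0, 1, 0, 0, -16, 0, 0, 0, 1, 0, 0, -18, 0, 0, 0, 1]'

```text
clock: 6.43
tcp_pos: [0.405, 0.3394, 0.2036]
orientation: [-0.002, 0.758, 0.652, -0.0]
wrist_force: [1.3, 0.4, -0.0]
finger_gap: 0.0855
```

```bash
python3 - <<'E'
from h import *
np.set_printoptions(precision=4,suppress=True)
im=read_camera("top");top=camera_info("top"); sd=camera_info("side"); read_camera("side")
for d in silhouettes("side","offcut"): print(d["p"],d["box"])
obs=[]
for cn,ci in(("top",top),("side",sd)):
    pc=project(ci,[.494,.04,.02])[0]
    for d in silhouettes(cn,"jig"):
        l,t,w,h=d["box"]
        if l<pc[0]<l+w and t<pc[1]<t+h: obs.append((ci,d["pixels"])); break
s=[[.494,.04,-.06]]
print(fit(obs,MOD["jig"],0,s),[fit([o],MOD["jig"],0,s) for o in obs])
# top-face cross-check from pixels of the four screws in the stops (z .027)
g=cv2.cvtColor(im,cv2.COLOR_BGR2HSV)[140:230,290:345]
k=(g[...,1]<70)&(g[...,2]>140); n,_,st,c=cv2.connectedComponentsWithStats(k.astype(np.uint8))
print([(st[i,4],(c[i]+[290,140]).round(1),ray(top,c[i]+[290,140],.027)) for i in range(1,n)])
go([.4534,-.183,.2],2.70-np.pi/2)
E
```

```text
0.74 [223.4, 147.8, 23.3, 13.1]
(array([ 0.4922,  0.0398, -0.0614]), np.float64(0.05670432809293591)) [(array([ 0.4922,  0.0395, -0.0611]), np.float64(0.022179363548698205)), (array([ 0.4926,  0.0373, -0.0336]), np.float64(0.09029345372460496))]
[(np.int32(4), array([304.5, 156.5]), array([0.5582, 0.0736, 0.027 ])), (np.int32(1), array([338., 157.]), array([ 0.5593, -0.0137,  0.027 ])), (np.int32(8), array([334.1, 158.9]), array([ 0.5541, -0.0038,  0.027 ])), (np.int32(2), array([337. , 168.5]), array([ 0.5291, -0.012 ,  0.027 ])), (np.int32(2), array([336. , 186.5]), array([ 0.482 , -0.0107,  0.027 ])), (np.int32(4), array([299.5, 205.5]), array([0.4298, 0.0824, 0.027 ])), (np.int32(8), array([329.9, 208.1]), array([0.4253, 0.0035, 0.027 ])), (np.int32(1), array([312., 220.]), array([0.3932, 0.0489, 0.027 ])), (np.int32(1), array([323., 221.]), array([0.3914, 0.0203, 0.027 ]))]
shift [-50.8   12.77  -0.19] turn [ -0.48  -0.25 -73.33] tcp [0.4034 0.3384 0.1985] F [ 0.1 -0.2 -0.4] gap 0.0853 t 6.6833
```

Call:
send_rows --series '[-3, 1, -0.2, -0.5, 0, -5, 1, -7, 2, -0.2, -0.5, 0, -11, 1, -11, 3, -0.2, -0.5, 0, -17, 1, -15, 4, -0.2, -0.5, 0, -23, 1, -19, 5, -0.2, -0.5, 0, -29, 1, -23, 6, -0.2, -0.5, 0, -35, 1, -27, 7, -0.2, -0.5, 0, -41, 1, -31, 8, -0.2, -0.5, 0, -47, 1, -35, 9, -0.2, -0.5, 0, -53, 1, -39, 10, -0.2, -0.5, 0, -59, 1]'

```text
clock: 7.52
tcp_pos: [0.4397, -0.0258, 0.1989]
orientation: [-0.002, 0.346, 0.938, 0.001]
wrist_force: [1.1, 0.2, 0.6]
finger_gap: 0.0859
```

```bash
python3 -c "
from h import *
go([.4534,-.183,.2],2.70-np.pi/2)"
```

```text
shift [-11.25 -11.06  -0.17] turn [  0.06  -0.29 -15.22] tcp [ 0.4397 -0.0258  0.1989] F [1.1 0.2 0.6] gap 0.0859 t 7.5167
```

Call:
send_rows --series '[-2.5, -2.5, 0, 0, 0, -5, 1, -5.5, -5.5, 0, 0, 0, -10, 1, -8, -8, 0, 0, 0, -15.2, 1, -10.2, -10, 0, 0, 0, -15.2, 1, -11.2, -11, 0, 0, 0, -15.2, 1, -11.2, -11, 0, 0, 0, -15.2, 1, -11.2, -11, 0, 0, 0, -15.2, 1]'

```text
clock: 8.1
tcp_pos: [0.453, -0.1805, 0.1987]
orientation: [-0.002, 0.222, 0.975, 0.002]
wrist_force: [0.5, 1.0, -0.5]
finger_gap: 0.0852
```

```bash
python3 - <<'E'
from h import *
np.set_printoptions(precision=4,suppress=True)
im=read_camera("wrist"); ci=camera_info("wrist"); s=[.4534,-.183,2.70]
pc=project(ci,[*s[:2],.036])[0]
for d in silhouettes("wrist","block"):
    print(d["p"],d["box"],pc)
    l,t,w,h=d["box"]
    if l<pc[0]<l+w and t<pc[1]<t+h:
        p,e=fit([(ci,d["pixels"])],MOD["block"],0,[s]); print(p,e)
        x=project(ci,place(np.array([[-.045,0,.036],[.045,0,.036]]),p,0))
        for a in x: cv2.circle(im,tuple(np.round(a).astype(int).tolist()),3,(0,255,0),1)
cv2.imwrite("pics/w3.png",im)
go([.4534,-.183,.016],2.70-np.pi/2)
E
```

```text
0.9 [295.8, 100.1, 52.7, 149.3] [317.4319 179.3232]
[ 0.4533 -0.1806  2.6853] 0.03112573700808996
shift [-0.25 -0.37 18.33] turn [ 0.17 -0.24 -0.27] tcp [ 0.4532 -0.1794  0.1993] F [0.1 0.7 0.3] gap 0.0854 t 8.2
```

View pics/w3.png

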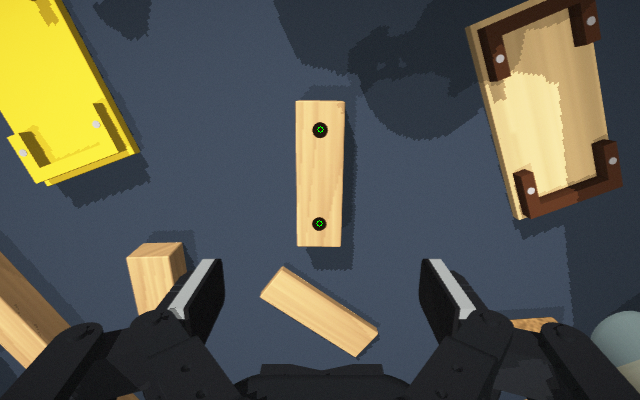

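The block with its two holes is centred at (320,177), and the fitted hole marks coincide with the real holes. I descend on it.

Call:
send_rows --series '[-0.2, -0.2, 4, 0, -0.2, 0.3, 1, -0.2, -0.2, 8, 0, -0.2, 0.3, 1, -0.2, -0.2, 12, 0, -0.2, 0.3, 1, -0.2, -0.2, 15.5, 0, -0.2, 0.3, 1, -0.2, -0.2, 17.5, 0, -0.2, 0.3, 1, -0.2, -0.2, 18.5, 0, -0.2, 0.3, 1, -0.2, -0.2, 19, 0, -0.2, 0.3, 1, -0.2, -0.2, 19, 0, -0.2, 0.3, 1]'

```text
clock: 8.87
tcp_pos: [0.4546, -0.182, 0.0099]
orientation: [0.001, 0.224, 0.975, 0.001]
wrist_force: [1.7, 0.4, 1.4]
finger_gap: 0.0853
```

Call:
send_rows --series '[0, 0, 0, 0, 0, 0, 0, 0, 0, 0, 0, 0, 0, 0, 0, 0, 0, 0, 0, 0, 0, 0, 0, 0, 0, 0, 0, 0, 0, 0, 0, 0, 0, 0, 0, 0, 0, 0, 0, 0, 0, 0, 0, 0, 0, 0, 0, 0, 0]' --newtons 40

```text
clock: 9.45
tcp_pos: [0.4558, -0.1836, 0.0115]
orientation: [0.002, 0.224, 0.975, 0.001]
wrist_force: [0.2, 1.5, 6.5]
finger_gap: 0.043
```

Call:
send_rows --series '[0, 0, -0.5, 0, 0, 0, 0, 0, 0, -2, 0, 0, 0, 0, 0, 0, -4.5, 0, 0, 0, 0, 0, 0, -7.5, 0, 0, 0, 0, 0, 0, -10, 0, 0, 0, 0, 0, 0, -11, 0, 0, 0, 0, 0, 0, -11, 0, 0, 0, 0]'

```text
clock: 10.03
tcp_pos: [0.4561, -0.1843, 0.1227]
orientation: [0.004, 0.224, 0.975, 0.0]
wrist_force: [-0.0, -0.4, -0.8]
finger_gap: 0.0436
```

```bash
python3 -c "
from h import *
go([.492,.039,.11],-.062+np.pi/2)"
```

```text
shift [ 6.54 21.65  1.26] turn [ 1.000e-02  4.100e-01 -2.237e+01] tcp [ 0.4561 -0.1843  0.1227] F [-0.  -0.4 -0.8] gap 0.0436 t 10.0333
```

Call:
send_rows --series '[0.6, 2, 0.2, 0, 0.2, -2, 0, 1.5, 5, 0.4, 0, 0.2, -5, 0, 2.5, 8.5, 0.6, 0, 0.2, -9, 0, 3.6, 12, 0.8, 0, 0.2, -13, 0, 4.7, 15.5, 1, 0, 0.2, -17, 0, 5.6, 18.5, 1.2, 0, 0.2, -20, 0, 6.2, 20.5, 1.2, 0, 0.2, -22.4, 0, 6.5, 21.6, 1.2, 0, 0.2, -22.4, 0, 6.5, 21.6, 1.2, 0, 0.2, -22.4, 0, 6.5, 21.6, 1.2, 0, 0.2, -22.4, 0]'

```text
clock: 10.87
tcp_pos: [0.4897, 0.0395, 0.1073]
orientation: [-0.002, 0.031, 1.0, 0.001]
wrist_force: [-1.1, -0.2, -1.2]
finger_gap: 0.0433
```

```bash
python3 - <<'E'
from h import *
np.set_printoptions(precision=4,suppress=True)
go([.492,.039,.022],-.062+np.pi/2)
S=get_state(); zb=S["tcp_pos"][2]-.0105
ci=camera_info("side"); read_camera("side"); s=[.492,.039,-.062]
for d in silhouettes("side","block"):
    print(d["p"],d["box"],project(ci,[.492,.039,zb+.018])[0])
    if d["p"]>.4: print(fit([(ci,d["pixels"])],MOD["block"],zb,[s]))
im=read_camera("wrist"); cv2.imwrite("pics/w4.png",im)
E
```

```text
shift [-0.26 -0.05  8.53] turn [ 0.09 -0.18  0.03] tcp [0.4897 0.0395 0.1073] F [-1.1 -0.2 -1.2] gap 0.0433 t 10.8667
0.81 [297.1, 147.5, 57.1, 29.7] [326.6419 159.5869]
(array([ 0.4883,  0.0373, -0.1017]), np.float64(0.07005003573981416))
0.38 [191.2, 123.2, 105.6, 64.1] [326.6419 159.5869]
```

View pics/w4.png

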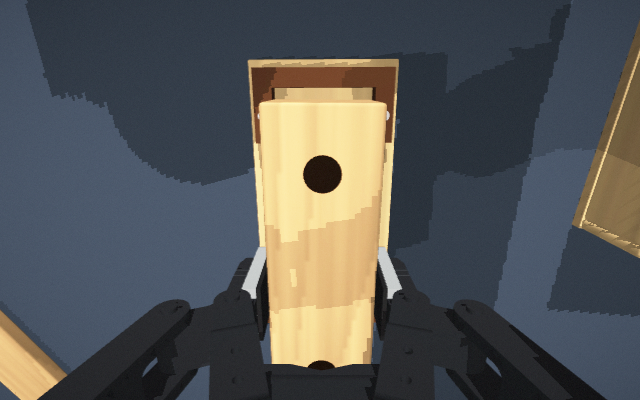

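Block centred over the jig (block columns 260–385, jig 249–398), level and aligned. I lower it slowly.

Call:
send_rows --series '[-0.2, 0, 2, 0, -0.2, 0, 0, -0.2, 0, 4, 0, -0.2, 0, 0, -0.2, 0, 6, 0, -0.2, 0, 0, -0.2, 0, 7.2, 0, -0.2, 0, 0, -0.2, 0, 7.8, 0, -0.2, 0, 0, -0.2, 0, 8.1, 0, -0.2, 0, 0, -0.2, 0, 8.3, 0, -0.2, 0, 0, -0.2, 0, 8.3, 0, -0.2, 0, 0]'

```text
clock: 11.68
tcp_pos: [0.4927, 0.0391, 0.0258]
orientation: [0.002, 0.031, 1.0, 0.001]
wrist_force: [-0.1, 0.1, -1.0]
finger_gap: 0.0432
```

```bash
python3 - <<'E'
from h import *
go([.492,.039,.022],-.062+np.pi/2)
im=read_camera("side"); cv2.imwrite("pics/s5.png",cv2.resize(im[130:250,240:420],None,fx=4,fy=4,interpolation=cv2.INTER_CUBIC))
E
```

```text
shift [ 0.07 -0.01  0.38] turn [ 0.12  0.17 -0.02] tcp [0.4927 0.0391 0.0258] F [-0.1  0.1 -1. ] gap 0.0432 t 11.6833
```

View pics/s5.png

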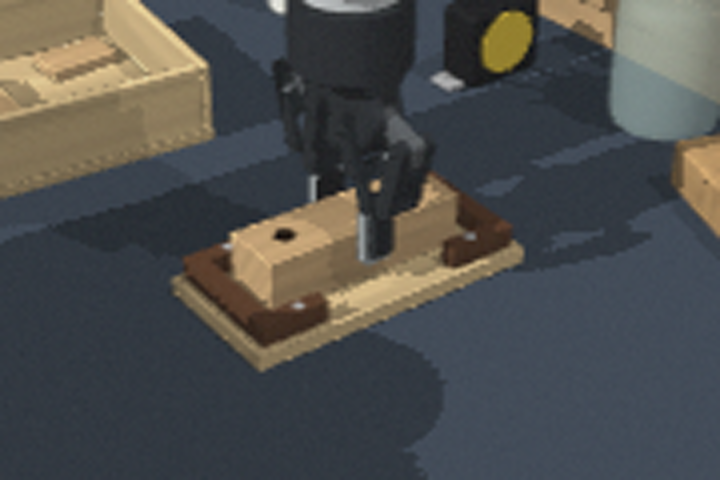

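The block is between the stops (crop 345,245), a few mm above the floor with no contact force. I lower in small steps until it touches.

Call:
send_rows --series '[0, 0, 0.1, 0, 0, 0, 0, 0, 0, 0.2, 0, 0, 0, 0, 0, 0, 0.3, 0, 0, 0, 0, 0, 0, 0.3, 0, 0, 0, 0]'

```text
clock: 12.07
tcp_pos: [0.4929, 0.0395, 0.0235]
orientation: [0.002, 0.031, 1.0, 0.001]
wrist_force: [-3.0, -0.9, 6.3]
finger_gap: 0.0432
```

Call:
send_rows --series '[0, 0, 0, 0, 0, 0, 0.55, 0, 0, 0, 0, 0, 0, 0.6, 0, 0, 0, 0, 0, 0, 0.7, 0, 0, 0, 0, 0, 0, 0.8, 0, 0, 0, 0, 0, 0, 0.8, 0, 0, -1, 0, 0, 0, 0.8, 0, 0, -3, 0, 0, 0, 0.8, 0, 0, -6, 0, 0, 0, 1, 0, 0, -10, 0, 0, 0, 1, 0, 0, -14, 0, 0, 0, 1]'

```text
clock: 12.9
tcp_pos: [0.4908, 0.0394, 0.1639]
orientation: [0.0, 0.031, 1.0, 0.001]
wrist_force: [0.9, 0.0, -0.3]
finger_gap: 0.0853
```

Call:
send_rows --series '[1, -3, -1, 0, 0, 0, 1, 2, -7, -1, 0, 0, 0, 1, 2, -11, -1, 0, 0, 0, 1, 2, -15, -1, 0, 0, 0, 1, 2, -18, -1, 0, 0, 0, 1, 2, -20, -1, 0, 0, 0, 1, 2, -20, -1, 0, 0, 0, 1]'

```text
clock: 13.48
tcp_pos: [0.4598, -0.1629, 0.1728]
orientation: [0.002, 0.033, 0.999, 0.0]
wrist_force: [0.7, -0.6, 0.6]
finger_gap: 0.0852
```

```bash
python3 - <<'E'
from h import *
np.set_printoptions(precision=4,suppress=True)
im=read_camera("top"); read_camera("side"); top=camera_info("top"); sd=camera_info("side")
J=np.array([.492,.039,-.062]); C=np.array([.4212,.3425,-.15])
def rel(p,F): return R.from_euler("z",-F[2]).as_matrix()[:2,:2]@(p[:2]-F[:2]),p[2]-F[2]
for n,s,z,F in(("block",J,.012,J),("offcut",[.402,.339,1.42],.008,C)):
    for cn,ci in(("top",top),("side",sd)):
        pc=project(ci,[s[0],s[1],z+.02])[0]
        for d in silhouettes(cn,n):
            l,t,w,h=d["box"]
            if l-3<pc[0]<l+w+3 and t-3<pc[1]<t+h+3:
                p,e=fit([(ci,d["pixels"])],MOD[n],z,[list(s)]); print(n,cn,round(d["p"],2),d["box"],p,round(e,3),rel(p,F)); break
print(get_state()["tcp_pos"],get_state()["clock"],get_state()["wrist_force"])
cv2.imwrite("pics/t6.png",cv2.resize(im[130:280,130:360],None,fx=3,fy=3,interpolation=cv2.INTER_CUBIC))
E
```

```text
block top 0.66 [303.0, 156.9, 23.8, 55.4] [ 0.4881  0.0398 -0.0805] 0.042 (array([-0.004 ,  0.0006]), np.float64(-0.01850803305053944))
block side 0.58 [298.5, 171.3, 53.6, 30.3] [ 0.4944  0.0401 -0.0498] 0.12 (array([0.0023, 0.0012]), np.float64(0.012189318316849843))
offcut top 0.98 [181.3, 204.2, 44.9, 19.4] [0.4028 0.3379 1.4481] 0.038 (array([-0.0175, -0.0073]), np.float64(1.5980750703954398))
offcut side 0.67 [220.5, 146.5, 24.5, 15.6] [0.4125 0.3808 1.3598] 0.448 (array([-0.0143,  0.0365]), np.float64(1.509750840629506))
[ 0.4596 -0.1579  0.1721] 13.7833 [ 1.2195 -0.587  -0.1852]
```

View pics/t6.png

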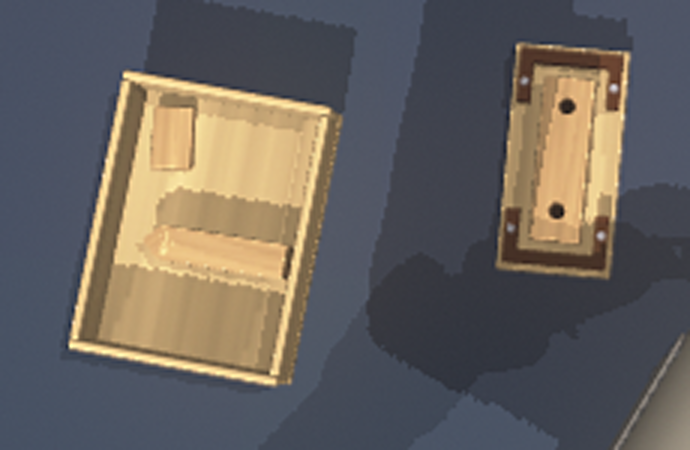

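The offcut lies flat in the box (crop 215,252). The block lies between all the stops, holes up (crop 567,106 and 557,210), and the arm is clear. I hand in now.

```bash
python3 -c "
from workcell import *
print(hand_in())"
```

```text
the job is handed in; nothing more can be done
None
```

I put the pointed offcut in the plywood scrap box, then set the two-hole block flat in the wooden jig with its holes up, and handed the job in at about 13.8 s. The hand-in gives no verdict. I lowered the block until the floor pushed back with about 6 N before letting go, so it was not dropped.

**Block:** the final top view puts it about 4 mm (x) and 1 mm (y) from the jig's centre and 0.02 rad off its length. The side view gave about 2 mm and 1 mm, and 0.01 rad. Both are well inside the limits.

**Offcut:** the top view puts it about 18 mm (x) and 7 mm (y) from the box centre, lying flat, with the arm clear of everything.

**Disagreement:** the side view placed the offcut 44 mm away from the top view along y. The box wall hides most of it from the side and that fit was poor (0.45 mismatch), so I relied on the top view; either position is inside the box.

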